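# Take the long screwdriver out through the window of the covered tool tray

## Task

Take the long steel screwdriver out of the covered tool tray on the watchmaker's mat: lift its hanging eye up off the peg, tilt it eye end up and draw it slantwise out through the window in the cover, which is shorter than the screwdriver. Finish while still holding it: keep it still in the gripper, in the air, with every part of it at least 5 cm above the tray's cover and touching nothing else. Leave the eyeglass, the short screwdriver and the movement holder beside the tray where they are.

Things in the scene. Friction and masses are not known exactly. Their poses are not given: they have to be found in the camera images.
- tray: Fixed grey plastic tray on the 2 mm mat, 287 (x) x 162 (y) x 80 mm high. Origin: underside, straight below the window's middle; z up, x roughly away from the robot (within 0.5 rad). Outside from x = -196 to +91 mm; walls and floor 6 mm. Inside free: x -190 to +85, y -75 to +75, heights 6 to 75 mm. White cover, 5 mm thick, fixed on top; closed on the robot's side.
- window (a point): Middle of the window, the cover's only opening, at the cover's top face (80 mm above the tray's underside). Axes as the tray's. The window spans 150 mm along x (-75 to +75) and 125 mm along y.
- peg_top (a point): Top of the fixed upright steel peg inside the tray, 6 mm thick, 60 mm above the tray's underside, at x = +57, y = 0 mm in the tray's frame; the long screwdriver's eye hangs round it.
- saddles (a point): Point midway between two fixed wooden saddles that carry the long screwdriver's handle, at the handle's underside (45 mm above the tray's underside; x = -12 mm in the tray's frame). The saddles, 8 mm long and 32 mm wide, stand 45 mm to each side along x; their cheeks beside the handle rise 8 mm higher and are 20 mm apart. Free room for fingers between them.
- driver: Loose long steel screwdriver, 231 mm long, 120 to 195 g, level in the saddles along the tray's x, its axis 52 mm above the tray's underside (28 mm below the cover's top). Origin: on its axis, middle of the handle, within 8 mm of its centre of mass, about 10 mm towards the robot from the window's middle: grip here. x points to the eye. Handle 14 x 14 mm, 110 mm long.
- driver_eye (a point): Centre of the long screwdriver's ring-shaped eye, 67 mm from the handle's middle, at the end away from the robot. The eye lies in the level plane: 28 mm outside and 16 mm inside diameter, 6 mm thick.
- driver_tip (a point): Tip of the long screwdriver's shank, 150 mm from the handle's middle. The shank is 6 mm thick, 95 mm long (from 55 to 150 mm); it lies hidden below the closed part of the cover, on the robot's side.
- loupe: Bystander: blue watchmaker's eyeglass, 34 mm high, 34 mm across, standing on the mat. Origin: centre of its underside.
- short_driver: Bystander: short red-handled screwdriver, 117 mm long, 10 mm thick, lying on the mat. Origin: underside, middle of its handle; x towards its blade.
- movement_holder: Bystander: black movement holder 60 x 45 mm, 21 mm high, with a watch movement clamped in it. Origin: centre of its underside.
Not all that is in view belongs to the job. Of the things shaped like the driver, the steel one is meant.

How it is judged (in metres and radians):
On the way, in this order (a step that is already met when the one before it is completed fails the run):
1. the screwdriver's eye is lifted up off the peg by the gripper (z of driver_eye in the frame of peg_top above 0.003 m and contact force between the fingers and driver above 0.5 N), for 0.05 s.
2. the held screwdriver slants through the window: its eye is above the cover, its tip still below it (z of driver_eye in the frame of window above 0.015 m and z of driver_tip in the frame of window below -0.005 m and contact force between the fingers and driver above 0.5 N), for 0.1 s.
At the end, for the whole second after the job is handed in: The screwdriver is held by the fingers, with both its eye and its tip more than 50 mm above the top of the tray's cover, touching neither the tray nor a bystander, and at rest (under 0.03 m/s and 0.3 rad/s) (z of each of driver_eye, driver_tip in the frame of window above 0.05 m and contact force between the fingers and driver above 0.5 N and contact force between driver and tray below 0.05 N and contact force between driver and loupe below 0.05 N and contact force between driver and short_driver below 0.05 N and contact force between driver and movement_holder below 0.05 N and linear speed of driver below 0.03 m/s and angular speed of driver below 0.3 rad/s); the arm keeps its last pose, push and grip.
It fails at once if the eyeglass is shifted by more than 15 mm (distance of loupe from where it was at the start of the episode above 0.015 m).
It fails at once if the short screwdriver is shifted by more than 15 mm (distance of short_driver from where it was at the start of the episode above 0.015 m).
It fails at once if the movement holder is shifted by more than 15 mm (distance of movement_holder from where it was at the start of the episode above 0.015 m).
It also fails if it takes over 38 s, if anything falls off the work surface, if the arm or the gripper's body presses on something with over 40 N, if the wrist force passes 120 N, or if a joint passes its speed limit or range.

## Robot

A 6-joint arm with a two-finger parallel gripper is mounted at the origin on the work surface. World frame = base frame: x ahead of the robot, y to its left, z up, the work surface at z = 0. Lengths are in mm, angles in degrees, forces in N, time in s.
With the tool pointing down it reaches from about 350 to 950 mm from the base axis. Payload 17.4 kg.
Tool frame: the origin (TCP) lies at the very end of the fingers, on their centre line; the grasp point (between the pads) lies 19 mm behind it (arm.grasp_offset is the distance from the TCP to the grasp point, in mm); z points along the fingers, y is the line along which they close (so a half turn about z gives the same grasp; the last joint's range is limited). The gripper opens to 93 mm and grips with 3 to 60 N. Pads are 15 mm wide; open, the fingers measure 128 mm over their backs; the gripper's body (75 mm by 188 mm) begins 65 mm behind the grasp point.
Start: joints at [-65.478, 6.646, 82.598, -0, 90.757, -2.166], TCP at [303.16, -603.097, 218.646] pointing down, gripper open.
Joint ranges: [-162.19, 162.19], [-47.58, 125.68], [4.15, 143.07], [-65.23, 245.23], [0.69, 171.88], [-170.13, 170.13]. Speed limits (degrees/s): [108.29, 108.29, 127.2, 180, 180, 180].

## Interface

Orientations are given as a 3x3 rotation matrix whose columns are the frame's x, y, z axes.
In Python, from station import arm, cams gives the robot as it stands.
- The arm moves only by the tool drive_tool, never from a script. Its arguments are lists of equal length, an entry for each row: "linear": the shift along the world's x, y, z in mm, a list of three; "spin": the turn about the world's z in rad. In form: {"linear": [[tx, ty, tz], ...], "spin": [spin, ...]}. A call has 1 to 12 rows; each row is the pose to reach, as a shift and turn from the pose commanded when the call began; what a row does not reach only later rows make up. A row lasts 1/12 s, in which the tool goes at most 41.7 mm and 7.16 degrees, less where a joint would pass 70% of its speed; a pose out of reach is approached as far as the arm can. A call with a gripper value outside its range is refused whole. "fingers" is the gripper's target within -1 to 1 (fully open at 1, half-way at 0, shut at -1), set as the call begins (left out, the last holds). The fingers move at their own pace and stop on an object; "force" is the grip in N (left out, the last holds). Time passes only in rows, so rows that repeat a pose let the fingers close. It gives the time, the measured TCP pose, the force, the opening and the grip force at its end, in the units of the state.
- arm.sense(): the state, without advancing time (a new reading comes with each control period).
- cams.grab_frame(name): name is "scene" or "top" or "wrist"; returns a dict with "img" (480x640x3 uint8, red, green, blue), "z_map" (480x640 float32, mm along the optical axis (not along the pixel's ray), 0 where there is no reading), "fx", "fy", "cx", "cy" (pixels), "rvec" (rotation vector, rad) and "tvec" (3), from world to camera coordinates, as OpenCV has them. Camera axes: x right, y down, z forward; pixel columns grow to the right and rows downward; lengths in mm; the calibration is good to about 2 mm. A picture is of the moment at which its call begins.
- arm.job_done(): hands the job in; it is judged then, once.
Trained networks look in a picture, given as the dict that the camera call returned (one of the last four; its "shot" number tells which), for a name from the list of things; names that differ only in an ending like _2 or _b are one class to them, and where a whole thing is asked for, a point or a joint stands for the part that bears it (a point fixed in the world has none). Each returns a list of dicts, best first, with "confidence" (0 to 1); they miss things now and then, are a little off and sometimes report something else, mostly with a low value. They report only what shows in the picture. A call takes as long as a camera call. They do not tell look-alikes from the thing itself.
- cams.trace(name, picture): "region" (480x640 bool, what is visible of it) and "position" ([row, column] in pixels, amid what is visible of it).
The state is a dict: "time": time; "joint_pos": joint angles; "dq": joint speeds; "effort": joint torques, N m; "tool_pos": TCP position; "tcp_rot": TCP orientation; "wrist_force": force on the tool from outside, world axes, zero at the start; "torque": the same for the moment, N m; "width": opening from 0.0 (shut) to 1.0 (fully open); "gripper_force": force on a finger pad.
Only numpy, scipy, OpenCV 4.12 (cv2) and the standard library are available. Lean on these libraries where they do the work, as an engineer would, in place of code of your own. Each camera call takes 0.05 s, during which the arm holds its last target. There are 200 camera calls.

## Working session

There is one attempt and no reset: what is moved stays moved. The work goes in short steps, Python scripts to look and compute and a tool call to move; the robot and the scene stay as the last step left them, time stands still between calls to the robot, and variables do not carry over. Pictures are saved under pics/ and viewed, at most 10 in all, crops included, and the job is handed in when it is done.

Besides the shell and the picture viewer there is one more tool, called by a JSON object that holds its "name" and its "arguments", one argument or row to a line. drive_tool: Moves the arm, as the interface text tells. Its arguments: {"type":"object","properties":{"linear":{"type":"array"},"spin":{"type":"array"},"fingers":{"type":"number"},"force":{"type":"number"}},"required":["linear","spin"]}

```bash
mkdir -p pics; cat > h.py <<'E'
import numpy as np, cv2
from station import arm, cams
def cam(f):
    R,_=cv2.Rodrigues(np.array(f["rvec"],float)); return R,np.array(f["tvec"],float).ravel()
def cloud(f,m):
    R,t=cam(f); r,c=np.nonzero(m&(f["z_map"]>0)); z=f["z_map"][r,c]
    P=np.c_[(c-f["cx"])/f["fx"]*z,(r-f["cy"])/f["fy"]*z,z]
    return (P-t)@R
def save(f,n): cv2.imwrite(f"pics/{n}.png",f["img"][:,:,::-1])
E
python3 - <<'E'
from h import *
for n in("scene","top"):
    f=cams.grab_frame(n); save(f,n+"0")
    for k in("tray","driver","driver_eye","loupe","short_driver","movement_holder"):
        for d in cams.trace(k,f)[:3]:
            p=cloud(f,d["region"])
            print(n,k,round(d["confidence"],2),np.round(d["position"]),d["region"].sum(),np.round(np.median(p,0)) if len(p) else None)
E
```

```text
scene tray 0.71 [228. 370.] 12357 [515.  74.  64.]
scene driver 0.93 [235. 360.] 574 [545.  77.  60.]
scene driver 0.86 [238. 174.] 783 [ 820. -169.   12.]
scene driver 0.78 [151. 288.] 193 [ 468. -282.   16.]
scene driver_eye 0.74 [383. 285.] 1192 [808. 222.  14.]
scene driver_eye 0.71 [241. 169.] 789 [ 825. -171.   12.]
scene driver_eye 0.67 [236. 360.] 520 [547.  78.  61.]
scene loupe 0.64 [286. 413.] 329 [530. 211.  31.]
scene short_driver 0.52 [267. 469.] 173 [402. 229.  12.]
scene movement_holder 0.87 [206. 308.] 454 [558. -80.  19.]
top tray 0.7 [303. 298.] 12835 [497.  64.  80.]
top tray 0.3 [290. 231.] 200 [521. 205.  34.]
top driver 0.98 [314. 474.] 802 [ 464. -286.   12.]
top driver 0.7 [155. 227.] 394 [806. 216.  14.]
top driver 0.64 [274. 294.] 457 [547.  77.  60.]
top driver_eye 0.96 [145. 411.] 464 [ 826. -178.   14.]
top driver_eye 0.84 [316. 481.] 730 [ 460. -291.   13.]
top driver_eye 0.81 [275. 292.] 454 [549.  79.  60.]
top loupe 0.8 [292. 234.] 224 [519. 204.  34.]
top short_driver 0.63 [353. 222.] 265 [402. 228.  10.]
top movement_holder 0.86 [273. 377.] 664 [550. -86.  16.]
```

View pics/top0.png

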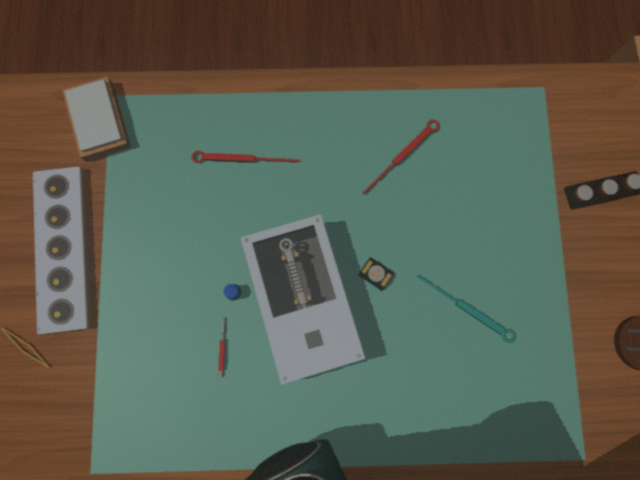

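```bash
python3 - <<'E'
from h import *
f=cams.grab_frame("top")
m=np.zeros((480,640),bool); m[220:390,200:400]=1
P=cloud(f,m); C=P[(P[:,2]>77)&(P[:,2]<88)]
print("cover",len(C),np.median(C[:,2]),cv2.minAreaRect(C[:,:2].astype(np.float32)))
d=min(cams.trace("driver",f),key=lambda d:abs(d["position"]-np.array([274,294])).sum())
D=cloud(f,d["region"]); D=D[(D[:,2]>50)&(D[:,2]<72)]
mu=D.mean(0);w=np.linalg.svd(D[:,:2]-mu[:2],full_matrices=False)[2][0]; w*=np.sign(w[0])
s=(D[:,:2]-mu[:2])@w
print("driver",mu,np.degrees(np.arctan2(w[1],w[0])),s.min(),s.max(),mu[:2]+w*s.max(),mu[:2]+w*s.min(),np.median(D[:,2]))
print(arm.sense()["tcp_rot"])
# window via hole in cover mask
k=np.zeros((480,640),np.uint8)
R,t=cam(f); r,c=np.nonzero(m&(f["z_map"]>0)); q=(P[:,2]>74)&(P[:,2]<90); k[r[q],c[q]]=255
ct,h=cv2.findContours(k,cv2.RETR_CCOMP,cv2.CHAIN_APPROX_NONE)
for i,x in enumerate(ct):
    if len(x)>60:
        # pixels to z=80 (mat 2 -> 82)
        x=x.reshape(-1,2); ray=np.c_[(x[:,0]-f["cx"])/f["fx"],(x[:,1]-f["cy"])/f["fy"],np.ones(len(x))]@R
        o=-t@R; X=o+ray*((82-o[2])/ray[:,2])[:,None]
        print(h[0][i],cv2.minAreaRect(X[:,:2].astype(np.float32)))
E
```

```text
cover 7782 81.26187568143635 ((504.0874938964844, 65.69929504394531), (287.47576904296875, 162.1217498779297), 15.275405883789062)
driver [551.96972376  78.4192046   59.12576308] 14.426613799509182 -69.19498422775962 72.08693071819724 [621.78357626  96.37892563] [484.95662757  61.17998245] 59.46948210589127
[[ 8.93456287e-01  4.49150154e-01 -5.76140879e-05]
 [ 4.49150155e-01 -8.93456288e-01  1.13283658e-05]
 [-4.63875318e-05 -3.59987761e-05 -9.99999998e-01]]
[-1 -1  1 -1] ((503.961669921875, 65.67333221435547), (286.6937561035156, 161.79644775390625), 15.280704498291016)
[-1 24 -1  0] ((554.2466430664062, 79.31501770019531), (152.78439331054688, 128.50747680664062), 15.106317520141602)
```

The steel driver shows inside the window (eye at row 244, col 286; handle about 274,294). The red and teal ones on the mat are look-alikes. Next I move above the grip point with the gripper half open.

{"name": "drive_tool", "arguments": {
  "linear": [
    [20, 57, 0],
    [48, 136, 0],
    [76, 215, 0],
    [104, 294, 0],
    [132, 373, 0],
    [160, 452, 0],
    [188, 531, 0],
    [216, 610, 0],
    [242, 680, 0],
    [242, 680, 0],
    [242, 680, 0],
    [242, 680, 0]
  ],
  "spin": [-0.199, -0.199, -0.199, -0.199, -0.199, -0.199, -0.199, -0.199, -0.199, -0.199, -0.199, -0.199],
  "fingers": 0.05,
  "force": 15
}}

```text
time: 1.8
tool_pos: [470.6, -129.9, 219.1]
tcp_rot: [[0.965, 0.263, 0.001], [0.263, -0.965, -0.0], [0.001, 0.001, -1.0]]
wrist_force: [0.4, -0.2, 0.5]
width: 0.53
gripper_force: 0.0
```

{"name": "drive_tool", "arguments": {
  "linear": [
    [14, 40, 0],
    [28, 79, 0],
    [42, 118, 0],
    [56, 157, 0],
    [70, 196, 0],
    [73, 205, 0],
    [73, 205, 0],
    [73, 205, 0]
  ],
  "spin": [0, 0, 0, 0, 0, 0, 0, 0]
}}

```text
time: 2.47
tool_pos: [543.3, 73.0, 218.5]
tcp_rot: [[0.964, 0.265, -0.0], [0.265, -0.964, -0.0], [-0.001, 0.0, -1.0]]
wrist_force: [-0.7, 0.1, -0.4]
width: 0.526
gripper_force: 0.0
```

```bash
python3 - <<'E'
from h import *
s=arm.sense();print(s["tool_pos"],s["tcp_rot"][0],s["joint_pos"])
f=cams.grab_frame("wrist"); save(f,"w1")
for k in("driver","driver_eye"):
    for d in cams.trace(k,f)[:2]:
        D=cloud(f,d["region"]); D=D[(D[:,2]>45)&(D[:,2]<75)]
        if len(D)<20: continue
        mu=D.mean(0);w=np.linalg.svd(D[:,:2]-mu[:2],full_matrices=False)[2][0]; w*=np.sign(w[0])
        sc=(D[:,:2]-mu[:2])@w
        print(k,round(d["confidence"],2),d["position"],len(D),mu,np.degrees(np.arctan2(w[1],w[0])),mu[:2]+w*sc.max(),mu[:2]+w*sc.min(),np.percentile(D[:,2],[10,50,90]))
E
```

```text
[543.32949634  73.02907755 218.48116791] [ 9.64299325e-01  2.64814223e-01 -4.88962497e-04] [ 4.99906609e+00 -9.24466324e+00  9.82381305e+01 -1.78497173e-02
  9.10362162e+01  7.96428368e+01]
driver 0.87 [193.0, 318.7] 3019 [559.65871004  80.24889103  59.18145766] 15.442121711587998 [623.05365485  97.76091982] [474.88025269  56.82994508] [55.68083198 60.00528141 61.18927827]
driver_eye 0.94 [193.9, 314.2] 3035 [559.67141385  80.38480086  59.15842979] 15.594395399304416 [623.73334858  98.26445965] [474.84021706  56.70844986] [55.63974117 59.99442164 61.18743781]
```

View pics/w1.png

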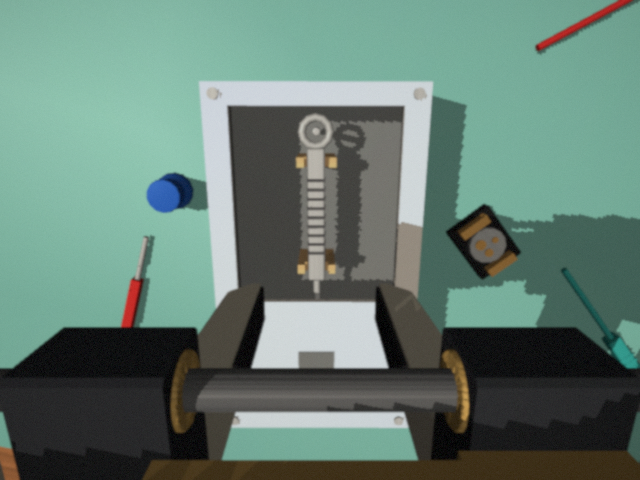

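The wrist view shows the eye at (130,316) and the handle between the saddles at (160–270,316), aligned with the gripper. That puts the grip point at about (545, 76.7). I descend there.

{"name": "drive_tool", "arguments": {
  "linear": [
    [1.7, 3.7, -30],
    [1.7, 3.7, -60],
    [1.7, 3.7, -90],
    [1.7, 3.7, -118],
    [1.7, 3.7, -140],
    [1.7, 3.7, -160],
    [1.7, 3.7, -175],
    [1.7, 3.7, -183],
    [1.7, 3.7, -183],
    [1.7, 3.7, -183]
  ],
  "spin": [0, 0, 0, 0, 0, 0, 0, 0, 0, 0]
}}

```text
time: 3.45
tool_pos: [545.3, 76.1, 36.3]
tcp_rot: [[0.965, 0.263, 0.0], [0.263, -0.965, -0.0], [0.0, 0.0, -1.0]]
wrist_force: [0.8, 0.1, 0.0]
width: 0.527
gripper_force: 0.0
```

{"name": "drive_tool", "arguments": {
  "linear": [
    [0, 0, 0],
    [0, 0, 0],
    [0, 0, 0],
    [0, 0, 0],
    [0, 0, 0],
    [0, 0, 0],
    [0, 0, 0],
    [0, 0, 0]
  ],
  "spin": [0, 0, 0, 0, 0, 0, 0, 0],
  "fingers": -1,
  "force": 15
}}

```text
time: 4.12
tool_pos: [545.2, 76.8, 35.8]
tcp_rot: [[0.965, 0.264, 0.0], [0.264, -0.965, 0.0], [0.0, 0.0, -1.0]]
wrist_force: [-0.7, -0.6, 2.3]
width: 0.147
gripper_force: 15.0
```

{"name": "drive_tool", "arguments": {
  "linear": [
    [0, 0, 3],
    [0, 0, 7],
    [0, 0, 11],
    [0, 0, 15],
    [0, 0, 17],
    [0, 0, 17],
    [0, 0, 17]
  ],
  "spin": [0, 0, 0, 0, 0, 0, 0]
}}

```text
time: 4.7
tool_pos: [545.2, 76.8, 52.7]
tcp_rot: [[0.965, 0.264, 0.0], [0.264, -0.965, 0.0], [0.0, 0.0, -1.0]]
wrist_force: [0.0, 0.7, -1.1]
width: 0.144
gripper_force: 15.0
```

```bash
cat > m.py <<'E'
from h import *
s=arm.sense();T=s["tool_pos"];print(T,s["wrist_force"],s["width"],s["gripper_force"])
u=np.array([.9644,.2645]);
for n in("wrist","scene","top"):
    f=cams.grab_frame(n)
    for d in cams.trace("driver",f)[:4]:
        D=cloud(f,d["region"])
        if len(D)<20 or np.hypot(*(np.median(D,0)-T)[:2])>110: continue
        a=(D[:,:2]-T[:2])@u; l=(D[:,:2]-T[:2])@[-u[1],u[0]]; k=(abs(l)<18)&(abs(a)<160); a=a[k];z=D[k,2]-T[2]-19
        hi=[(round(x),round(float(np.percentile(z[abs(a-x)<5],80)),1)) for x in range(-150,100,10) if (abs(a-x)<5).sum()>8]
        print(n,round(d["confidence"],2),k.sum(),hi)
E
python3 m.py
```

```text
[545.20163876  76.79416377  52.74759296] [ 0.0068915   0.67545459 -1.11256497] 0.1439276445339685 14.995843023061752
wrist 0.63 11486 [(-60, 1.7), (-50, 5.8), (-40, 5.9), (-20, 5.6), (-10, 6.1), (0, 6.1), (10, 6.1), (20, 6.2), (30, 6.1), (40, 6.0), (50, 6.0), (60, 1.9), (70, 1.7), (80, 1.8)]
scene 0.55 344 [(0, 7.2), (10, 7.4), (20, 7.0), (30, 7.3), (40, 6.9), (50, 6.8), (60, 2.4), (70, 2.6)]
```

{"name": "drive_tool", "arguments": {
  "linear": [
    [0, 0, 2],
    [0, 0, 4],
    [0, 0, 6],
    [0, 0, 8],
    [0, 0, 10],
    [0, 0, 12],
    [0, 0, 14],
    [0, 0, 16],
    [0, 0, 18],
    [0, 0, 20],
    [0, 0, 20]
  ],
  "spin": [0, 0, 0, 0, 0, 0, 0, 0, 0, 0, 0]
}}

```text
time: 5.92
tool_pos: [545.4, 76.8, 73.1]
tcp_rot: [[0.965, 0.264, 0.001], [0.264, -0.965, 0.0], [0.001, 0.0, -1.0]]
wrist_force: [-0.3, 1.2, -2.7]
width: 0.153
gripper_force: 15.0
```

```bash
python3 m.py
```

```text
[545.37856192  76.80885983  73.11924694] [-0.32131487  1.23218121 -2.67377191] 0.15260652011833606 14.99974250793457
wrist 0.71 11079 [(-60, -14.1), (-50, -6.8), (-20, 1.3), (-10, 3.3), (0, 5.8), (10, 8.5), (20, 10.9), (30, 13.2), (40, 15.8), (50, 17.4), (60, 16.1), (70, 19.0), (80, 19.8)]
top 0.71 666 [(-110, -9.8), (-100, -9.8), (-90, -9.6), (-80, -9.6), (-70, -9.4), (-60, -82.7), (-50, -38.6), (-40, -81.4), (-30, -83.6)]
```

{"name": "drive_tool", "arguments": {
  "linear": [
    [0, 0, 2],
    [0, 0, 4],
    [0, 0, 6],
    [0, 0, 8],
    [0, 0, 10],
    [0, 0, 12],
    [0, 0, 14],
    [0, 0, 16],
    [0, 0, 18],
    [0, 0, 20],
    [0, 0, 22],
    [0, 0, 24]
  ],
  "spin": [0, 0, 0, 0, 0, 0, 0, 0, 0, 0, 0, 0]
}}

```text
time: 7.22
tool_pos: [545.2, 76.8, 96.9]
tcp_rot: [[0.965, 0.264, 0.0], [0.264, -0.965, 0.0], [0.0, -0.0, -1.0]]
wrist_force: [0.6, 0.6, -3.0]
width: 0.151
gripper_force: 15.0
```

```bash
python3 m.py; python3 -c "
from h import *
save(cams.grab_frame('scene'),'s2')"
```

```text
[545.21188523  76.78939508  96.88672701] [ 0.62672972  0.59427091 -3.02080277] 0.15147105704570943 14.999675452709198
scene 0.64 272 [(-40, -18.3), (0, 9.4), (10, 13.4), (20, 19.6), (30, 25.1), (40, 31.4), (50, 32.1), (60, 39.1), (70, 41.6)]
```

View pics/s2.png

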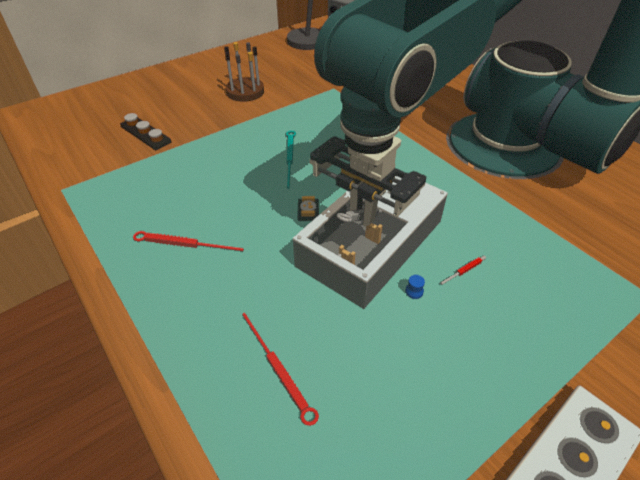

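The picture shows the driver tilted eye-up by about 30° in the gripper (eye near 345,215), with the tip still under the cover. I draw it out along its axis.

{"name": "drive_tool", "arguments": {
  "linear": [
    [0, 0, 0],
    [4, 1, 2],
    [11, 3, 5.5],
    [19, 5, 9.5],
    [27, 7.5, 14],
    [35, 9.5, 18],
    [43, 12, 22],
    [51, 14, 26],
    [59, 16, 30.5],
    [67, 18.5, 35],
    [75, 20.5, 39],
    [78, 21.5, 41]
  ],
  "spin": [0, 0, 0, 0, 0, 0, 0, 0, 0, 0, 0, 0],
  "force": 25
}}

```text
time: 8.57
tool_pos: [624.4, 98.6, 138.3]
tcp_rot: [[0.965, 0.264, 0.001], [0.264, -0.965, 0.0], [0.001, 0.0, -1.0]]
wrist_force: [0.2, 0.4, -0.6]
width: 0.151
gripper_force: 25.0
```

```bash
python3 m.py; python3 -c "
from h import *
save(cams.grab_frame('scene'),'s3')
import cv2;i=cv2.imread('pics/s3.png')[130:330,240:480];cv2.imwrite('pics/s3c.png',cv2.resize(i,None,fx=3,fy=3)[:600])"
```

```text
[624.40538976  98.57287389 138.26590508] [ 0.15540612  0.39929329 -0.59906388] 0.15060483040449374 24.99983936548233
wrist 0.81 10569 [(-130, -76.5), (-120, -71.1), (-110, -65.3), (-100, -59.0), (-90, -53.3), (-80, -48.1), (-30, -10.7), (-20, -5.6), (-10, 0.3), (0, 6.6), (10, 12.3), (20, 18.7), (30, 24.3), (40, 30.1), (50, 30.7), (60, 37.5), (70, 39.9)]
scene 0.85 351 [(-60, -35.7), (-40, -19.4), (0, 8.9), (10, 12.7), (20, 19.1), (30, 25.0), (40, 30.2), (50, 31.5), (60, 38.5), (70, 40.5)]
top 0.58 178 [(-60, -34.2), (-50, -23.4), (-40, -18.0), (-30, -11.1), (-20, -5.5)]
```

View pics/s3c.png

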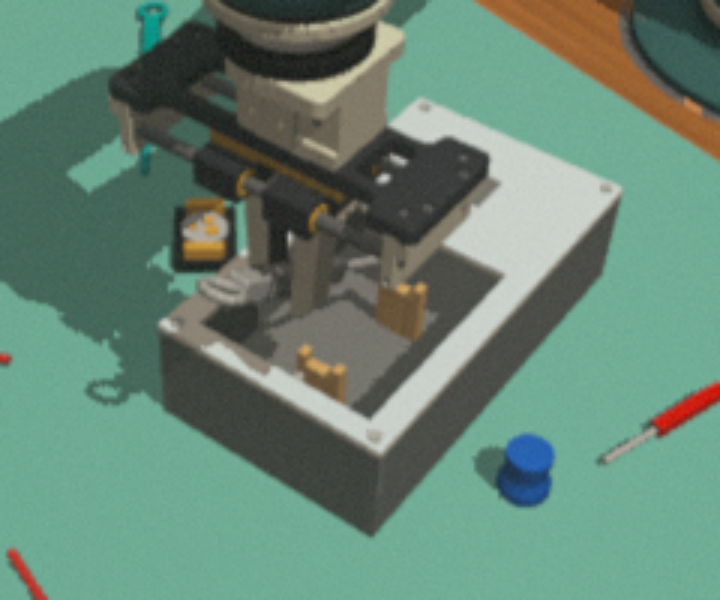

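The tip is now inside the window opening, about 130 mm behind the grip and clear of the edge. I raise straight up.

{"name": "drive_tool", "arguments": {
  "linear": [
    [0, 0, 4],
    [0, 0, 12],
    [0, 0, 22],
    [0, 0, 34],
    [0, 0, 46],
    [0, 0, 58],
    [0, 0, 70],
    [0, 0, 82],
    [0, 0, 94],
    [0, 0, 104],
    [0, 0, 110],
    [0, 0, 112]
  ],
  "spin": [0, 0, 0, 0, 0, 0, 0, 0, 0, 0, 0, 0]
}}

```text
time: 9.92
tool_pos: [623.4, 98.3, 251.0]
tcp_rot: [[0.965, 0.264, 0.001], [0.264, -0.965, 0.0], [0.001, 0.0, -1.0]]
wrist_force: [-0.5, -0.1, -1.5]
width: 0.15
gripper_force: 25.0
```

{"name": "drive_tool", "arguments": {
  "linear": [
    [0, 0, 0],
    [0, 0, 0],
    [0, 0, 0],
    [0, 0, 0],
    [0, 0, 0],
    [0, 0, 0]
  ],
  "spin": [0, 0, 0, 0, 0, 0]
}}

```text
time: 10.42
tool_pos: [623.1, 98.3, 249.4]
tcp_rot: [[0.965, 0.264, -0.0], [0.264, -0.965, -0.0], [-0.0, -0.0, -1.0]]
wrist_force: [0.3, 0.2, -2.0]
width: 0.151
gripper_force: 25.0
```

```bash
python3 m.py
```

```text
[623.11759209  98.29722844 249.36552485] [ 0.30095713  0.24109643 -1.97568888] 0.1505995663302727 24.999771416187286
wrist 0.57 10614 [(-130, -75.6), (-120, -70.5), (-110, -65.0), (-100, -58.8), (-90, -53.0), (-80, -48.2), (-30, -10.5), (-20, -5.4), (-10, 0.3), (0, 6.5), (10, 12.2), (20, 18.7), (30, 24.2), (40, 30.0), (50, 30.6), (60, 37.3), (70, 39.7)]
scene 0.92 444 [(-110, -62.8), (-100, -57.6), (-80, -45.8), (-70, -40.7), (-60, -33.6), (-40, -18.7), (0, 9.0), (10, 12.5), (20, 18.9), (30, 24.1), (40, 30.7), (50, 32.0), (60, 38.4), (70, 40.6)]
top 0.69 268 [(-70, -40.5), (-60, -34.8), (-50, -22.4), (-40, -17.3), (-30, -11.2), (-20, -5.4), (-10, -5.1)]
```

The tip is at about 190 mm, more than 100 mm above the cover, and the driver is held steadily.

```bash
python3 -c "
from station import arm
print(arm.job_done())"
```

```text
the job is handed in; nothing more can be done
None
```

The long steel screwdriver is out through the window and held still, eye end up, with its tip about 105 mm above the cover; I handed the job in at about 10.6 s, but no verdict came back.

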